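# Square a line off a baseline on a plywood panel

### The job

Set up the marking-out on the plywood panel. Slide the aluminium straightedge, lying flat on the panel all the way and never lifted off it, until its edge away from the robot touches both red pins at once and leave it there; then fetch the try square from the bench, lay it flat on the panel with the brass face of its stock flat against the straightedge's near edge and its blade pointing back towards the robot, and slide it along until the outer edge of the blade touches the blue pin. Leave both tools lying flat with all three pins still touched, and leave everything else on the bench and panel where it is.

Things in the scene. Friction and masses are not known exactly. Their poses are not given: they have to be found in the camera images.
- panel: Fixed plywood panel lying on the bench, 400 (its x) x 440 (its y) x 18 mm thick; its top is 18 mm above the bench. Origin: centre of its underside. x points away from the robot, y to the left, to within about 4 degrees.
- red_pin_left: Red marking pin, an upright cylinder 12 mm in diameter, fixed firmly in the far half of the panel at a pencil cross, standing 24 mm above the panel; the left (+y) one of the pair. Origin on its axis at the panel's top face.
- red_pin_right: The right (-y) red marking pin, same size; 220 to 305 mm from the left one. Origin on its axis at the panel's top face.
- blue_pin: Blue marking pin, same size (12 mm in diameter, 24 mm tall), fixed in the near half of the panel, on the robot's side of the straightedge. Origin on its axis at the panel's top face.
- straightedge: Loose flat aluminium bar with black graduations, 40 (x) x 380 (y) x 10 mm thick, about 0.4 kg, lying on the panel on the robot's side of the red pins. Origin: centre of its underside; x across it, pointing away from the robot; y along it. Grip it from above across its 40 mm width. Far edge at x = +20 mm; when that touches a pin, the pin's axis is at x = +26 mm.
- square: Loose try square, about 0.26 kg, lying on the bench left of the panel. Stock: dark wood bar 32 (x) x 140 (y) x 22 mm high, brass face on its +x side. Origin: centre of the stock's underside. Grip the stock from above across its 32 mm width at its middle; laid against the straightedge, its upper 12 mm stand above the straightedge. The blade sticks out of the stock's -x side.
- blade_tip (a point): Outer corner of the tip of the square's steel blade (x = -216, y = -70, z = 0 of the square). Blade: 3 mm thick, let in flush with the stock's underside so that it lies flat on the surface, x = -16 to -216 mm, y = -70 to -30 mm. Its outer edge (y = -70 mm) is in line with the end of the stock; when it touches the blue pin, the pin's axis is at y = -76 mm of the square.
- stock_blade_end (a point): Point on the square: lower edge of the brass face of the stock at the blade end (x = +16, y = -70, z = 0 mm of the square).
- stock_far_end (a point): Point on the square: lower edge of the brass face of the stock at its other end (x = +16, y = +70, z = 0 mm of the square).
- tape_measure: Bystander: yellow tape measure, 70 x 66 x 36 mm, on the near right corner of the panel. Origin: centre of its underside.
- pencil: Bystander: flat red carpenter's pencil, 12 x 150 x 8 mm plus its point, on the far strip of the panel behind the red pins. Origin: centre of its underside.
- block_plane: Bystander: iron block plane, 160 x 50 x 60 mm, on the bench right of the panel. Origin: centre of its underside.
- blue_tape: Bystander: roll of blue tape, 104 mm in diameter, 25 mm high, on the bench right of the panel. Origin: centre of its underside.

How it is judged:
By the outcome, as a careful person would: the job done as asked, in the order asked, and still so for the second after the job is handed in, with the robot touching nothing.
It also fails if it takes over 64 s, if anything falls off the work surface, if the arm or the gripper's body presses on something with over 40 N, if the wrist force passes 120 N, or if a joint passes its speed limit or range.

### The arm

A 7-joint arm with a two-finger parallel gripper is mounted at the origin on the work surface. World frame = base frame: x ahead of the robot, y to its left, z up, the work surface at z = 0. Lengths are in m, angles in rad, forces in N, time in s.
With the tool pointing down it reaches from about 0.425 to 0.95 m from the base axis. Payload 4.7 kg.
Tool frame: the origin (TCP) lies at the very end of the fingers, on their centre line; the grasp point (between the pads) lies 19 mm behind it (r.grip_depth is the z of the grasp point in the tool frame, in m); z points along the fingers, y is the line along which they close (so a half turn about z gives the same grasp; the last joint's range is limited). The gripper opens to 87 mm and grips with 3 to 60 N. Pads are 19 mm wide; open, the fingers measure 117 mm over their backs; the gripper's body (75 mm by 190 mm) begins 51 mm behind the grasp point.
Start: joints at [-1.251, 0.469, -0.049, 1.532, 0.024, 1.141, -0.082], TCP at [0.231, 0.634, 0.223] pointing down, gripper open.
Joint ranges: [-2.59, 2.59], [-0.33, 1.99], [-1.39, 1.29], [0.1, 2.45], [-1.04, 4.18], [0.21, 1.99], [-2.66, 2.66]. Speed limits (rad/s): [2.57, 2.57, 3.14, 3.14, 3.14, 3.14, 3.14].

### API

Orientations are given as a rotation vector (axis times angle).
In Python, from workcell import r, imaging gives the robot as it stands.
- The arm moves only by the tool jog_arm, never from a script. Its argument "series" is a list of rows, each a list of 7 numbers: the closure in counts, from 0 (fully open) to 255 (shut), then the shift along the tool's x, y, z in units of 30 mm (1.0 is 30 mm), then the turn, a rotation vector about the tool's x, y, z in units of 6 degrees (1.0 is 6 degrees). A call has 1 to 20 rows; each row is the pose to reach, as a shift and turn from the pose commanded when the call began, along the tool's axes at that moment; what a row does not reach only later rows make up. A row lasts 1/12 s, in which the tool goes at most 41.7 mm and 7.16 degrees, less where a joint would pass 70% of its speed; a pose out of reach is approached as far as the arm can. A call with a gripper value outside its range is refused whole. The fingers move at their own pace and stop on an object; "newtons" is the grip in N (left out, the last holds). Time passes only in rows, so rows that repeat a pose let the fingers close. It gives the time, the measured TCP pose, the force, the opening and the grip force at its end, in the units of the state.
- r.sense(): the state, without advancing time (a new reading comes with each control period).
- imaging.read_camera(name): name is "scene" or "top" or "wrist"; returns a dict with "img" (384x512x3 uint8, red, green, blue), "range_z" (384x512 float32, m along the optical axis (not along the pixel's ray), 0 where there is no reading), "fx", "fy", "cx", "cy" (pixels), "dist_coeffs" ([k1, k2, p1, p2, k3] as OpenCV has them; the pictures are not rectified), "pose" (4x4, takes a point from camera to world coordinates). Camera axes: x right, y down, z forward; pixel columns grow to the right and rows downward; lengths in m; the calibration is good to about 2 mm. A picture is of the moment at which its call begins.
- r.job_done(): hands the job in; it is judged then, once.
The state is a dict: "time_s": time; "joints": joint angles; "qd": joint speeds; "tau": joint torques, N m; "eef_pos": TCP position; "ee_rot": TCP orientation; "contact_force": force on the tool from outside, world axes, zero at the start; "moment": the same for the moment, N m; "gripper_width": finger opening in m; "grip_force": force on a finger pad.
Only numpy, scipy, OpenCV 4.12 (cv2) and the standard library are available. Lean on these libraries where they do the work, as an engineer would, in place of code of your own. Each camera call takes 0.05 s, during which the arm holds its last target. There are 200 camera calls.

## Working session

There is one attempt and no reset: what is moved stays moved. The work goes in short steps, Python scripts to look and compute and a tool call to move; the robot and the scene stay as the last step left them, time stands still between calls to the robot, and variables do not carry over. Pictures are saved under pics/ and viewed, at most 10 in all, crops included, and the job is handed in when it is done.

Besides the shell and the picture viewer there is one more tool, called by a JSON object that holds its "api" and its "payload", one argument or row to a line. jog_arm: Moves the arm, as the interface text tells. Its arguments: {"type":"object","properties":{"series":{"type":"array"},"newtons":{"type":"number"}},"required":["series"]}

```bash
ls; mkdir -p pics
python3 - <<'E'
from workcell import r, imaging
import cv2,pickle,numpy as np
d={n:imaging.read_camera(n) for n in("top","scene")}
pickle.dump(d,open("d0.pkl","wb"))
for n in d:
    cv2.imwrite(f"pics/{n}0.png",d[n]["img"][:,:,::-1]); print(n,d[n]["fx"],d[n]["fy"],d[n]["cx"],d[n]["cy"],d[n]["dist_coeffs"],np.round(d[n]["pose"],3).tolist())
print(r.sense())
E
```

```text
pics
top 500.1255752027254 500.1255752027254 256.3267060347618 191.07314908941578 [-0.02387768  0.          0.          0.          0.        ] [[-0.028, -0.994, 0.106, 0.388], [-0.999, 0.025, -0.024, 0.018], [0.021, -0.107, -0.994, 1.574], [0.0, 0.0, 0.0, 1.0]]
scene 386.95336754765924 386.95336754765924 254.79098568954862 195.37009473286153 [-0.02390427  0.          0.          0.          0.        ] [[0.7, 0.567, -0.435, 1.053], [0.714, -0.548, 0.435, -0.538], [0.008, -0.615, -0.789, 1.006], [0.0, 0.0, 0.0, 1.0]]
{'time_s': 0.1, 'joints': array([-1.25091574,  0.46938016, -0.04859602,  1.53358053,  0.02412271,
        1.14100461, -0.08229644]), 'qd': array([-0.00175434, -0.00124023, -0.00154641, -0.00276304, -0.0011474 ,
        0.0011549 , -0.00030227]), 'tau': array([ 7.79439779e-04, -5.09169602e+01, -8.12019990e-02, -2.36829597e+01,
       -6.15575281e-02,  3.44679679e-02,  7.47646118e-05]), 'eef_pos': array([0.23048971, 0.63384868, 0.22158876]), 'ee_rot': array([-5.44984015e-01, -3.09372846e+00,  2.78262666e-03]), 'contact_force': array([ 0.33502026, -0.56192059, -0.11368287]), 'moment': array([ 0.0036146 , -0.02106783, -0.00338463]), 'grip_force': 0.0, 'gripper_width': 0.08703384748454993}
```

View pics/top0.png

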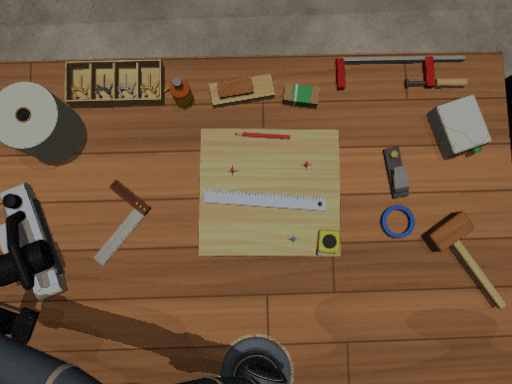

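The top view shows the panel at cols 200–340, rows 128–256. The straightedge runs (204,196)→(326,205). The red pins are near (233,170) and (307,164), and the blue pin near (293,239). The square's stock runs (112,182)→(150,212), with its blade tip near (100,262).

```bash
cat > h.py <<'E'
import numpy as np,cv2
def ray(c,uv,z):
    uv=np.asarray(uv,float).reshape(-1,1,2)
    K=np.array([[c["fx"],0,c["cx"]],[0,c["fy"],c["cy"]],[0,0,1]])
    n=cv2.undistortPoints(uv,K,np.asarray(c["dist_coeffs"]))[:,0]
    P=c["pose"]; d=np.c_[n,np.ones(len(n))]@P[:3,:3].T
    return P[:3,3]+d*((z-P[2,3])/d[:,2])[:,None]
def proj(c,p):
    K=np.array([[c["fx"],0,c["cx"]],[0,c["fy"],c["cy"]],[0,0,1]])
    T=np.linalg.inv(c["pose"]); return cv2.projectPoints(np.atleast_2d(p).astype(float),cv2.Rodrigues(T[:3,:3])[0],T[:3,3],K,np.asarray(c["dist_coeffs"]))[0][:,0]
def blobs(m,amin=3):
    n,l,s,ce=cv2.connectedComponentsWithStats(m.astype(np.uint8)); return [(ce[i],s[i,4],l==i) for i in range(1,n) if s[i,4]>=amin]
def rect(mask):
    c=max(cv2.findContours(mask.astype(np.uint8),cv2.RETR_EXTERNAL,cv2.CHAIN_APPROX_NONE)[0],key=cv2.contourArea)
    return cv2.boxPoints(cv2.minAreaRect(c))
E
python3 - <<'E'
import pickle;from h import *
c=pickle.load(open("d0.pkl","rb"))["top"]; im=c["img"]; hsv=cv2.cvtColor(im,cv2.COLOR_RGB2HSV); H,S,V=[hsv[...,i].astype(int) for i in range(3)]
def reg(m,x0,x1,y0,y1): o=np.zeros_like(m);o[y0:y1,x0:x1]=m[y0:y1,x0:x1];return o
for nm,m in(("red",reg(((H<6)|(H>174))&(S>150),205,335,145,185)),("blue",reg((H>95)&(H<130)&(S>80),270,315,225,250))):
    for ce,a,_ in blobs(m): print(nm,ce,a,ray(c,ce,.036).round(4))
m=reg((S<60)&(V>120),200,335,180,220); b=rect(max(blobs(m),key=lambda t:t[1])[2]);print("bar",b.round(1).tolist(),ray(c,b,.028).round(4))
m=reg((S<60)&(V>100),85,155,200,270); b=rect(max(blobs(m),key=lambda t:t[1])[2]);print("blade",b.round(1).tolist(),ray(c,b,.003).round(4))
m=reg((V<110)&(S>90),105,155,175,220);
for ce,a,mm in blobs(m,60): b=rect(mm);print("stock",a,b.round(1).tolist(),ray(c,b,.022).round(4))
big=cv2.resize(im[160:280,70:350],None,fx=2.8,fy=2.8,interpolation=cv2.INTER_CUBIC);cv2.imwrite("pics/c1.png",big[:,:,::-1])
from workcell import imaging
w=imaging.read_camera("wrist");print(w["pose"].round(3).tolist(),w["fx"],w["cx"],w["cy"])
cv2.imwrite("pics/w0.png",w["img"][:,:,::-1])
E
```

```text
red [306.  163.8] 10 [[ 0.6344 -0.1762  0.036 ]]
red [231.66666667 169.55555556] 9 [[0.6219 0.0559 0.036 ]]
blue [292.7 238.7] 10 [[ 0.403  -0.1263  0.036 ]]
bar [[202.3000030517578, 201.89999389648438], [203.3000030517578, 188.3000030517578], [325.8999938964844, 197.10000610351562], [324.8999938964844, 210.6999969482422]] [[ 0.5241  0.1492  0.028 ]
 [ 0.5665  0.1455  0.028 ]
 [ 0.5294 -0.2352  0.028 ]
 [ 0.4869 -0.2303  0.028 ]]
blade [[92.9000015258789, 257.29998779296875], [134.1999969482422, 207.6999969482422], [144.10000610351562, 215.89999389648438], [102.80000305175781, 265.5]] [[0.3627 0.4933 0.003 ]
 [0.5137 0.3648 0.003 ]
 [0.4871 0.3342 0.003 ]
 [0.3367 0.4627 0.003 ]]
stock 557 [[104.30000305175781, 200.6999969482422], [112.9000015258789, 178.39999389648438], [156.0, 195.0], [147.39999389648438, 217.3000030517578]] [[0.5362 0.4532 0.022 ]
 [0.6054 0.4269 0.022 ]
 [0.55   0.2931 0.022 ]
 [0.4813 0.3201 0.022 ]]
[[0.342, 0.905, 0.251, 0.161], [0.94, -0.329, -0.094, 0.66], [-0.003, 0.268, -0.963, 0.383], [0.0, 0.0, 0.0, 1.0]] 313.10054090151823 253.2625008799747 190.49422454134736
```

View pics/w0.png

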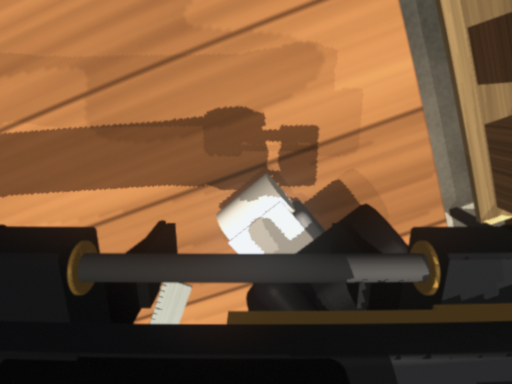

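The wrist camera sits on the tool's +x side. The fingers fill the lower half of its picture, and a piece of the bench clutter shows at centre (265,215). From the top view the bar measures 42×381 mm, which matches its given size, and the pins are 232 mm apart, which is inside the stated range.

```bash
cat >> h.py <<'E'
def move(r,*tg):
    "rows for world targets (x,y,z,yaw of tool y in deg), tool straight down"
    s=r.sense(); p=s["eef_pos"]; R=cv2.Rodrigues(np.array(s["ee_rot"]))[0]
    print("t",round(s["time_s"],2),"at",p.round(4),"yaw",round(np.degrees(np.arctan2(R[1,1],R[0,1])),2),"tilt",np.round(R[:,2],3),"F",s["contact_force"].round(1),"w",round(s["gripper_width"],4),"g",round(s["grip_force"],1))
    for x,y,z,a in tg:
        a=np.radians(a); G=np.array([[-np.sin(a),np.cos(a),0],[np.cos(a),np.sin(a),0],[0,0,-1]]).T.copy()
        yv=np.array([np.cos(a),np.sin(a),0]);zv=np.array([0,0,-1.]);G=np.c_[np.cross(yv,zv),yv,zv]
        print((R.T@(np.array([x,y,z])-p)/.03).round(2),(cv2.Rodrigues(R.T@G)[0].ravel()/np.radians(6)).round(2))
E
python3 - <<'E'
from workcell import r;from h import *
move(r,(.45,.42,.2,35),(.527,-.043,.12,-5.6),(.527,-.043,.023,-5.6))
E
```

```text
t 0.15 at [0.2305 0.6339 0.2218] yaw 70.02 tilt [-0.    -0.001 -1.   ] F [ 0.8  0.5 -0.5] w 0.0872 g 0.0
[-9.31 -4.2   0.73] [-0.01  0.    5.84]
[-17.   -17.82   3.42] [-1.00e-02  1.00e-02  1.26e+01]
[-17.   -17.82   6.65] [-1.00e-02  1.00e-02  1.26e+01]
```

{"api": "jog_arm", "payload": {
  "series": [
    [0, -9.3, -4.2, 0.7, 0, 0, 5.8],
    [0, -9.3, -4.2, 0.7, 0, 0, 5.8],
    [0, -9.3, -4.2, 0.7, 0, 0, 5.8],
    [0, -9.3, -4.2, 0.7, 0, 0, 5.8],
    [0, -9.3, -4.2, 0.7, 0, 0, 5.8],
    [0, -17, -17.8, 3.4, 0, 0, 12.6],
    [0, -17, -17.8, 3.4, 0, 0, 12.6],
    [0, -17, -17.8, 3.4, 0, 0, 12.6],
    [0, -17, -17.8, 3.4, 0, 0, 12.6],
    [0, -17, -17.8, 3.4, 0, 0, 12.6],
    [0, -17, -17.8, 3.4, 0, 0, 12.6],
    [0, -17, -17.8, 3.4, 0, 0, 12.6],
    [0, -17, -17.8, 3.4, 0, 0, 12.6],
    [0, -17, -17.8, 3.4, 0, 0, 12.6],
    [0, -17, -17.8, 3.4, 0, 0, 12.6],
    [0, -17, -17.8, 3.4, 0, 0, 12.6],
    [0, -17, -17.8, 3.4, 0, 0, 12.6],
    [0, -17, -17.8, 3.4, 0, 0, 12.6],
    [0, -17, -17.8, 3.4, 0, 0, 12.6]
  ]
}}

```text
time_s: 1.73
eef_pos: [0.5277, -0.0484, 0.1201]
ee_rot: [2.333, 2.1, -0.003]
contact_force: [-0.2, 0.6, -0.2]
gripper_width: 0.087
grip_force: 0.0
```

Run:
```python
from workcell import r,imaging;from h import *
move(r,(.527,-.043,.12,-5.6),(.527,-.043,.023,-5.6))
w=imaging.read_camera("wrist");print(w["pose"].round(3).tolist())
cv2.imwrite("pics/w1.png",w["img"][:,:,::-1])
```

```text
t 1.73 at [ 0.5277 -0.0484  0.1201] yaw -6.0 tilt [ 0.    -0.003 -1.   ] F [-0.2  0.6 -0.2] w 0.087 g 0.0
[ 0.18 -0.04  0.  ] [ 0.01  0.03 -0.07]
[ 0.19 -0.05  3.24] [ 0.01  0.03 -0.07]
[[0.994, -0.101, -0.028, 0.534], [-0.105, -0.957, -0.27, 0.026], [0.0, 0.272, -0.962, 0.282], [0.0, 0.0, 0.0, 1.0]]
```

View pics/w1.png

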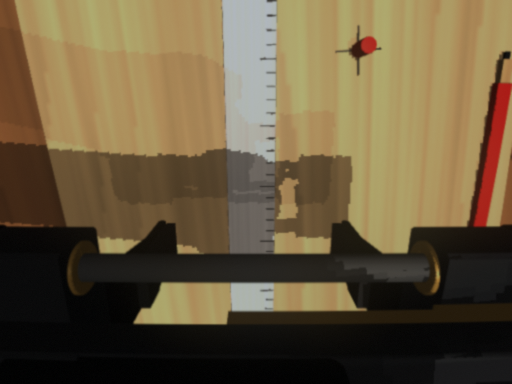

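The wrist view shows the bar centred between the fingers (cols 225–275) and the left red pin at (368,46). I'll lower and grip.

{"api": "jog_arm", "payload": {
  "series": [
    [0, 0, 0, 1.2, 0, 0, 0],
    [0, 0, 0, 2.2, 0, 0, 0],
    [0, 0, 0, 2.9, 0, 0, 0],
    [0, 0, 0, 3.3, 0, 0, 0],
    [0, 0, 0, 3.3, 0, 0, 0],
    [0, 0, 0, 3.3, 0, 0, 0],
    [150, 0, 0, 3.3, 0, 0, 0],
    [150, 0, 0, 3.3, 0, 0, 0],
    [150, 0, 0, 3.3, 0, 0, 0],
    [150, 0, 0, 3.3, 0, 0, 0],
    [150, 0, 0, 3.3, 0, 0, 0],
    [150, 0, 0, 3.3, 0, 0, 0]
  ],
  "newtons": 10
}}

```text
time_s: 2.78
eef_pos: [0.5275, -0.0417, 0.0217]
ee_rot: [2.327, 2.111, 0.001]
contact_force: [-0.1, 1.1, -0.4]
gripper_width: 0.0546
grip_force: 0.0
```

Run:
```python
from workcell import r,imaging;from h import *
move(r,(.57,-.05,.021,3),(.598,-.05,.021,3))
```

```text
t 2.78 at [ 0.5275 -0.0417  0.0217] yaw -5.58 tilt [ 0.  0. -1.] F [-0.1  1.1 -0.4] w 0.0546 g 0.0
[-0.14  1.44  0.03] [ 0.   -0.   -1.43]
[-0.05  2.36  0.03] [ 0.   -0.   -1.43]
```

{"api": "jog_arm", "payload": {
  "series": [
    [160, 0, 0, 0, 0, 0, 0],
    [160, 0, 0, 0, 0, 0, 0],
    [160, 0, 0, 0, 0, 0, 0],
    [160, 0, 0, 0, 0, 0, 0],
    [160, 0, 0, 0, 0, 0, 0],
    [160, 0, 0, 0, 0, 0, 0],
    [160, 0, 0.2, 0, 0, 0, -0.1],
    [160, 0, 0.5, 0, 0, 0, -0.3],
    [160, 0, 0.8, 0, 0, 0, -0.6],
    [160, 0, 1.1, 0, 0, 0, -0.8],
    [160, 0, 1.4, 0, 0, 0, -1.1],
    [160, 0, 1.7, 0, 0, 0, -1.4],
    [160, 0, 1.9, 0, 0, 0, -1.4],
    [160, 0, 2.1, 0, 0, 0, -1.4],
    [160, 0, 2.1, 0, 0, 0, -1.4],
    [160, 0, 2.1, 0, 0, 0, -1.4]
  ]
}}

```text
time_s: 4.12
eef_pos: [0.592, -0.0481, 0.0215]
ee_rot: [2.164, 2.273, 0.003]
contact_force: [1.3, 0.1, -2.8]
gripper_width: 0.0397
grip_force: 10.0
```

Run:
```python
from workcell import r,imaging;from h import *
move(r,(.60,-.05,.021,3))
import pickle
d={n:imaging.read_camera(n) for n in("top","wrist","scene")};pickle.dump(d,open("d1.pkl","wb"))
a=cv2.resize(d["top"]["img"][120:265,195:345],(600,580),interpolation=cv2.INTER_CUBIC)
cv2.imwrite("pics/t1.png",a[:,:,::-1])
```

```text
t 4.12 at [ 0.592  -0.0481  0.0215] yaw 2.81 tilt [ 0.004 -0.001 -1.   ] F [ 1.3  0.1 -2.8] w 0.0397 g 10.0
[-0.08  0.26  0.02] [ 0.03  0.01 -0.03]
```

View pics/t1.png

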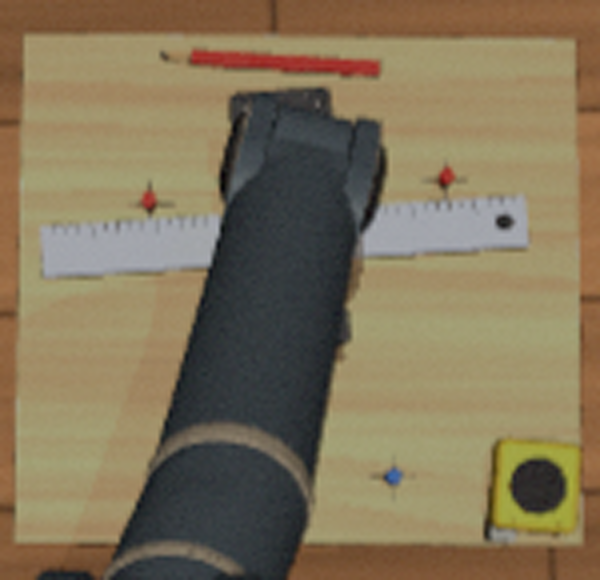

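The view shows a gap of about 10 mm between the bar's far edge and the pins at (150,200) and (446,178). I'll loosen the fingers and push with the near finger, so the bar can settle on both pins.

{"api": "jog_arm", "payload": {
  "series": [
    [115, 0, 0, 0, 0, 0, 0],
    [115, 0, 0, 0, 0, 0, 0],
    [115, 0, 0, 0, 0, 0, 0],
    [115, 0, 0, 0, 0, 0, 0],
    [115, 0, 0.1, 0, 0, 0, 0],
    [115, 0, 0.2, 0, 0, 0, 0],
    [115, 0, 0.25, 0, 0, 0, 0],
    [115, 0, 0.3, 0, 0, 0, 0],
    [115, 0, 0.35, 0, 0, 0, 0],
    [115, 0, 0.35, 0, 0, 0, 0]
  ]
}}

```text
time_s: 5.1
eef_pos: [0.6007, -0.0474, 0.0213]
ee_rot: [-2.166, -2.275, 0.0]
contact_force: [-1.8, -0.0, 0.4]
gripper_width: 0.0479
grip_force: 1.3
```

Run:
```python
from workcell import r,imaging;from h import *
move(r)
```

```text
t 5.1 at [ 0.6007 -0.0474  0.0213] yaw 2.81 tilt [-0. -0. -1.] F [-1.8 -0.   0.4] w 0.0479 g 1.3
```

{"api": "jog_arm", "payload": {
  "series": [
    [115, 0, 0.05, 0, 0, 0, 0],
    [115, 0, 0.1, 0, 0, 0, 0],
    [115, 0, 0.1, 0, 0, 0, 0]
  ]
}}

```text
time_s: 5.35
eef_pos: [0.6042, -0.0472, 0.0214]
ee_rot: [2.166, 2.275, 0.001]
contact_force: [-2.0, 0.1, -1.1]
gripper_width: 0.0481
grip_force: 0.8
```

{"api": "jog_arm", "payload": {
  "series": [
    [115, 0, 0.03, 0, 0, 0, 0],
    [115, 0, 0.05, 0, 0, 0, 0],
    [115, 0, 0.05, 0, 0, 0, 0]
  ]
}}

```text
time_s: 5.6
eef_pos: [0.6047, -0.0473, 0.0213]
ee_rot: [-2.166, -2.275, 0.001]
contact_force: [-2.6, -1.4, -0.4]
gripper_width: 0.0475
grip_force: 1.7
```

{"api": "jog_arm", "payload": {
  "series": [
    [115, 0, 0.03, 0, 0, 0, 0],
    [115, 0, 0.05, 0, 0, 0, 0],
    [115, 0, 0.05, 0, 0, 0, 0]
  ]
}}

```text
time_s: 5.85
eef_pos: [0.6056, -0.0475, 0.0213]
ee_rot: [-2.165, -2.274, 0.003]
contact_force: [-5.3, -0.8, 1.8]
gripper_width: 0.048
grip_force: 2.7
```

{"api": "jog_arm", "payload": {
  "series": [
    [115, 0, 0.03, 0, 0, 0, 0],
    [115, 0, 0.06, 0, 0, 0, 0],
    [115, 0, 0.06, 0, 0, 0, 0],
    [115, 0, 0.06, 0, 0, 0, 0]
  ]
}}

```text
time_s: 6.18
eef_pos: [0.6056, -0.0475, 0.0211]
ee_rot: [-2.163, -2.272, 0.006]
contact_force: [-8.8, -2.3, 3.8]
gripper_width: 0.0477
grip_force: 4.3
```

{"api": "jog_arm", "payload": {
  "series": [
    [115, 0, 0.03, 0, 0, 0, 0],
    [115, 0, 0.06, 0, 0, 0, 0],
    [115, 0, 0.06, 0, 0, 0, 0],
    [115, 0, 0.06, 0, 0, 0, 0]
  ]
}}

```text
time_s: 6.52
eef_pos: [0.6056, -0.0476, 0.021]
ee_rot: [-2.161, -2.269, 0.01]
contact_force: [-12.3, -0.9, 6.4]
gripper_width: 0.0479
grip_force: 6.0
```

Run:
```python
from workcell import r,imaging;from h import *
move(r);print(r.sense()["moment"])
import pickle
d={n:imaging.read_camera(n) for n in("top","wrist","scene")};pickle.dump(d,open("d2.pkl","wb"))
a=cv2.resize(d["top"]["img"][155:195,200:340],(800,228),interpolation=cv2.INTER_CUBIC)
b=cv2.resize(d["wrist"]["img"][0:230,150:500],(525,345),interpolation=cv2.INTER_CUBIC)
o=np.zeros((590,800,3),np.uint8);o[:228]=a;o[240:585,:525]=b
cv2.imwrite("pics/t2.png",o[:,:,::-1])
```

```text
t 6.52 at [ 0.6056 -0.0476  0.021 ] yaw 2.79 tilt [-0.01   0.001 -1.   ] F [-12.3  -0.9   6.4] w 0.0479 g 6.0
[-0.3701308   2.90765687  0.05559685]
```

View pics/t2.png

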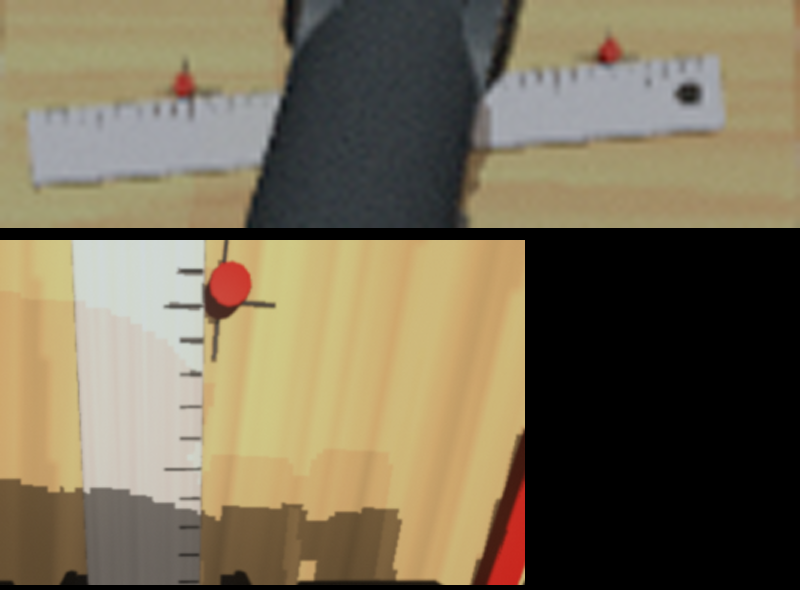

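The bar's far edge meets both pins, at (185,95) and (610,62), and the force rose while the finger stayed put. I'll back off, rise and head for the square.

{"api": "jog_arm", "payload": {
  "series": [
    [115, 0, -0.15, 0, 0, 0, 0],
    [115, 0, -0.27, 0, 0, 0, 0],
    [115, 0, -0.27, 0, 0, 0, 0],
    [90, 0, -0.27, -0.5, 0, 0, 0],
    [60, 0, -0.27, -1.5, 0, 0, 0],
    [0, 0, -0.27, -2.5, 0, 0, 0],
    [0, 0, -0.27, -3.5, 0, 0, 0],
    [0, 0, -0.27, -4.5, 0, 0, 0],
    [0, 0, -0.27, -4.5, 0, 0, 0]
  ]
}}

```text
time_s: 7.42
eef_pos: [0.6078, -0.0476, 0.1637]
ee_rot: [2.159, 2.268, 0.017]
contact_force: [1.0, -0.7, 0.5]
gripper_width: 0.08
grip_force: 0.0
```

Run:
```python
from workcell import r,imaging;from h import *
move(r,(.545,.377,.14,-40.4))
```

```text
t 7.42 at [ 0.6078 -0.0476  0.1637] yaw 2.83 tilt [ 0.015  0.    -1.   ] F [ 1.  -0.7  0.5] w 0.08 g 0.0
[14.24 -1.4   0.76] [ 0.14 -0.05  7.2 ]
```

{"api": "jog_arm", "payload": {
  "series": [
    [0, 14.2, -1.4, 0.7, 0, 0, 7.2],
    [0, 14.2, -1.4, 0.7, 0, 0, 7.2],
    [0, 14.2, -1.4, 0.7, 0, 0, 7.2],
    [0, 14.2, -1.4, 0.7, 0, 0, 7.2],
    [0, 14.2, -1.4, 0.7, 0, 0, 7.2],
    [0, 14.2, -1.4, 0.7, 0, 0, 7.2],
    [0, 14.2, -1.4, 0.7, 0, 0, 7.2],
    [0, 14.2, -1.4, 0.7, 0, 0, 7.2],
    [0, 14.2, -1.4, 0.7, 0, 0, 7.2],
    [0, 14.2, -1.4, 0.7, 0, 0, 7.2],
    [0, 14.2, -1.4, 0.7, 0, 0, 7.2],
    [0, 14.2, -1.4, 0.7, 0, 0, 7.2],
    [0, 14.2, -1.4, 0.7, 0, 0, 7.2],
    [0, 14.2, -1.4, 0.7, 0, 0, 7.2]
  ]
}}

```text
time_s: 8.58
eef_pos: [0.5404, 0.3745, 0.1357]
ee_rot: [2.852, 1.315, 0.001]
contact_force: [0.3, -1.0, 0.1]
gripper_width: 0.087
grip_force: 0.0
```

Run:
```python
from workcell import r,imaging;from h import *
import pickle
d={n:imaging.read_camera(n) for n in("top","wrist","scene")};pickle.dump(d,open("d3.pkl","wb"))
c=d["top"]; im=c["img"]; hsv=cv2.cvtColor(im,cv2.COLOR_RGB2HSV); H,S,V=[hsv[...,i].astype(int) for i in range(3)]
def reg(m,x0,x1,y0,y1): o=np.zeros_like(m);o[y0:y1,x0:x1]=m[y0:y1,x0:x1];return o
m=reg((S<60)&(V>120),200,345,165,215); b=rect(max(blobs(m),key=lambda t:t[1])[2]);w=ray(c,b,.028);print("bar",w.round(4).tolist())
ctr=w.mean(0)
e=max(((w[i]-w[(i+1)%4]) for i in range(4)),key=np.linalg.norm);e=e*np.sign(e[1])/np.linalg.norm(e);u=np.array([e[1],-e[0]])
print("yaw",np.degrees(np.arctan2(u[1],u[0])),ctr)
for ce,a,_ in blobs(reg(((H<6)|(H>174))&(S>150),205,335,145,185)):
    p=ray(c,ce,.036)[0];print("red",p,"in bar",(p-ctr)[:2]@u,(p-ctr)[:2]@e[:2])
move(r,(.545,.377,.14,-40.4),(.545,.377,.014,-40.4))
cv2.imwrite("pics/w3.png",d["wrist"]["img"][:,:,::-1])
```

```text
bar [[0.6123, 0.1431, 0.028], [0.635, -0.2385, 0.028], [0.5917, -0.2402, 0.028], [0.5694, 0.1403, 0.028]]
yaw 3.400991714659891 [ 0.60210657 -0.04882969  0.028     ]
red [ 0.63438521 -0.17617004  0.036     ] in bar 0.02466748910069879 -0.12903096810467718
red [0.62194611 0.05587129 0.036     ] in bar 0.026015837596196384 0.10333962573204229
t 8.73 at [0.5404 0.374  0.136 ] yaw -40.58 tilt [ 0.001 -0.    -1.   ] F [0.1 1.  0.2] w 0.0871 g 0.0
[ 0.18  0.05 -0.13] [ 0.01 -0.   -0.03]
[0.17 0.05 4.07] [ 0.01 -0.   -0.03]
```

View pics/w3.png

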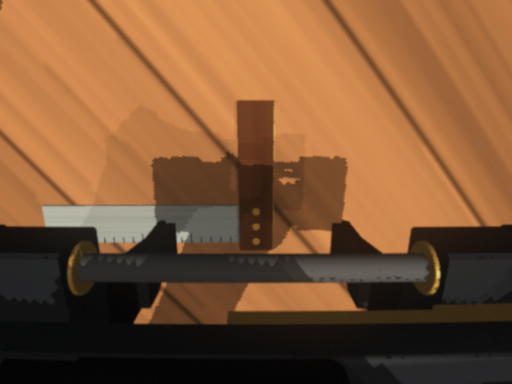

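The bar sits against both pins: their axes come out at 24.7 and 26.0 mm in the bar's frame, against the nominal 26. In the wrist view the stock spans cols 237–273, rows 100–250, and the blade points left. I'll convert those pixels to positions.

Run:
```python
from workcell import r,imaging;from h import *
import pickle
c=pickle.load(open("d3.pkl","rb"))["wrist"]
q=ray(c,[(237,100),(273,100),(239,250),(273,250)],.022);print(q.round(4),q.mean(0))
print("len",np.linalg.norm(q[0]-q[2]),np.linalg.norm(q[0]-q[1]), "yaw y",np.degrees(np.arctan2(*(q[0]+q[1]-q[2]-q[3])[[1,0]])))
x,y=q.mean(0)[:2]
print(proj(c,[x,y,.022]))
move(r,(x,y,.14,-40.4),(x,y,.0135,-40.4))
```

```text
[[0.5786 0.4417 0.022 ]
 [0.6018 0.4218 0.022 ]
 [0.4878 0.3358 0.022 ]
 [0.5128 0.3144 0.022 ]] [0.54523582 0.37842657 0.022     ]
len 0.1393885361696234 0.03054167571144514 yaw y 49.87490319323506
[[255.5396071  179.86136363]]
t 8.73 at [0.5404 0.374  0.136 ] yaw -40.58 tilt [ 0.001 -0.    -1.   ] F [0.1 1.  0.2] w 0.0871 g 0.0
[ 0.22  0.03 -0.13] [ 0.01 -0.   -0.03]
[0.21 0.02 4.08] [ 0.01 -0.   -0.03]
```

{"api": "jog_arm", "payload": {
  "series": [
    [0, 0.2, 0, 1.3, 0, 0, -0.1],
    [0, 0.2, 0, 2.5, 0, 0, -0.1],
    [0, 0.2, 0, 3.4, 0, 0, -0.1],
    [0, 0.2, 0, 3.9, 0, 0, -0.1],
    [0, 0.2, 0, 4.1, 0, 0, -0.1],
    [0, 0.2, 0, 4.1, 0, 0, -0.1],
    [200, 0.2, 0, 4.1, 0, 0, -0.1],
    [200, 0.2, 0, 4.1, 0, 0, -0.1],
    [200, 0.2, 0, 4.1, 0, 0, -0.1],
    [200, 0.2, 0, 4.1, 0, 0, -0.1],
    [200, 0.2, 0, 4.1, 0, 0, -0.1],
    [200, 0.2, 0, 4.1, 0, 0, -0.1],
    [200, 0.2, 0, 4.1, 0, 0, -0.1],
    [200, 0.2, 0, 4.1, 0, 0, -0.1],
    [200, 0.2, 0, 4.1, 0, 0, -0.1],
    [200, 0.2, 0, 4.1, 0, 0, -0.1],
    [200, 0.2, 0, 4.1, 0, 0, -0.1],
    [200, 0.2, 0, 4.1, 0, 0, -0.1]
  ],
  "newtons": 60
}}

```text
time_s: 10.23
eef_pos: [0.5437, 0.3804, 0.0126]
ee_rot: [2.844, 1.332, 0.001]
contact_force: [1.4, -0.2, 0.2]
gripper_width: 0.0311
grip_force: 60.0
```

Run:
```python
from workcell import r,imaging;from h import *
move(r)
```

```text
t 10.23 at [0.5437 0.3804 0.0126] yaw -39.8 tilt [ 0.001 -0.    -1.   ] F [ 1.4 -0.2  0.2] w 0.0311 g 60.0
```

Run:
```python
from workcell import r,imaging;from h import *
move(r,(.545,.378,.095,-39.8),(.552,-.03,.095,3.1))
```

```text
t 10.23 at [0.5437 0.3804 0.0126] yaw -39.8 tilt [ 0.001 -0.    -1.   ] F [ 1.4 -0.2  0.2] w 0.0311 g 60.0
[-0.03  0.09 -2.75] [ 0.01 -0.   -0.  ]
[-10.33   8.97  -2.74] [ 0.01 -0.   -7.15]
```

{"api": "jog_arm", "payload": {
  "series": [
    [200, 0, 0, -0.3, 0, 0, 0],
    [200, 0, 0, -0.8, 0, 0, 0],
    [200, 0, 0, -1.4, 0, 0, 0],
    [200, 0, 0, -2.0, 0, 0, 0],
    [200, 0, 0, -2.5, 0, 0, 0],
    [200, 0, 0, -2.75, 0, 0, 0],
    [200, 0, 0, -2.75, 0, 0, 0]
  ]
}}

```text
time_s: 10.82
eef_pos: [0.5441, 0.3817, 0.0979]
ee_rot: [-2.843, -1.333, -0.007]
contact_force: [0.6, -0.5, -2.3]
gripper_width: 0.0311
grip_force: 60.0
```

Run:
```python
from workcell import r,imaging;from h import *
move(r,(.552,-.03,.095,3.1))
w=imaging.read_camera("scene");cv2.imwrite("pics/s4.png",w["img"][:,:,::-1])
```

```text
t 10.82 at [0.5441 0.3817 0.0979] yaw -39.76 tilt [ 0.003  0.003 -1.   ] F [ 0.6 -0.5 -2.3] w 0.0311 g 60.0
[-10.38   8.98   0.05] [ 0.02 -0.04 -7.14]
```

View pics/s4.png

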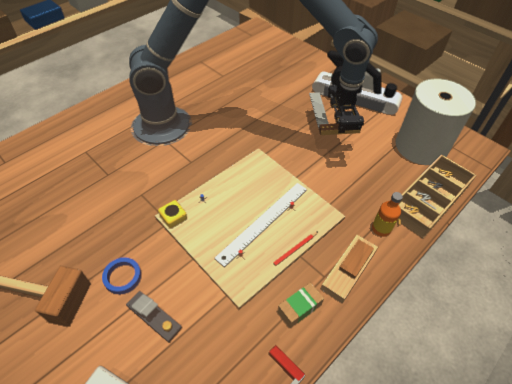

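The square is held, with its blade near (318,110), and the straightedge is still at the pins. I'll carry it across.

{"api": "jog_arm", "payload": {
  "series": [
    [200, -0.5, 0.4, 0, 0, 0, -0.4],
    [200, -1.5, 1.3, 0, 0, 0, -1.1],
    [200, -2.4, 2.0, 0, 0, 0, -1.7],
    [200, -3.3, 2.8, 0, 0, 0, -2.3],
    [200, -4.2, 3.6, 0, 0, 0, -2.9],
    [200, -5.1, 4.4, 0, 0, 0, -3.5],
    [200, -6.0, 5.2, 0, 0, 0, -4.1],
    [200, -6.9, 6.0, 0, 0, 0, -4.8],
    [200, -7.8, 6.7, 0, 0, 0, -5.4],
    [200, -8.7, 7.5, 0, 0, 0, -6.0],
    [200, -9.5, 8.2, 0, 0, 0, -6.6],
    [200, -10.1, 8.7, 0, 0, 0, -7.0],
    [200, -10.4, 9.0, 0, 0, 0, -7.15],
    [200, -10.4, 9.0, 0, 0, 0, -7.15],
    [200, -10.4, 9.0, 0, 0, 0, -7.15],
    [200, -10.4, 9.0, 0, 0, 0, -7.15]
  ]
}}

```text
time_s: 12.2
eef_pos: [0.5505, -0.0303, 0.0944]
ee_rot: [-2.158, -2.281, 0.0]
contact_force: [-0.7, 0.4, -3.0]
gripper_width: 0.0311
grip_force: 60.0
```

Run:
```python
from workcell import r,imaging;from h import *
import pickle
move(r,(.552,-.03,.095,3.1),(.552,-.03,.04,3.1),(.552,-.03,.0306,3.1))
d={n:imaging.read_camera(n) for n in("top","wrist","scene")};pickle.dump(d,open("d5.pkl","wb"))
o=np.zeros((590,800,3),np.uint8)
o[:384,:400]=cv2.resize(d["wrist"]["img"],(400,384));o[:,400:]=cv2.resize(d["scene"]["img"][130:278,180:280],(400,590),interpolation=cv2.INTER_CUBIC)
o[390:590,:400]=cv2.resize(d["top"]["img"][190:275,190:360],(400,200),interpolation=cv2.INTER_CUBIC)
cv2.imwrite("pics/s5.png",o[:,:,::-1])
```

```text
t 12.2 at [ 0.5505 -0.0303  0.0944] yaw 3.17 tilt [-0.001  0.001 -1.   ] F [-0.7  0.4 -3. ] w 0.0311 g 60.0
[ 0.01  0.05 -0.02] [-0.01 -0.01  0.01]
[0.   0.05 1.81] [-0.01 -0.01  0.01]
[0.   0.05 2.13] [-0.01 -0.01  0.01]
```

View pics/s5.png

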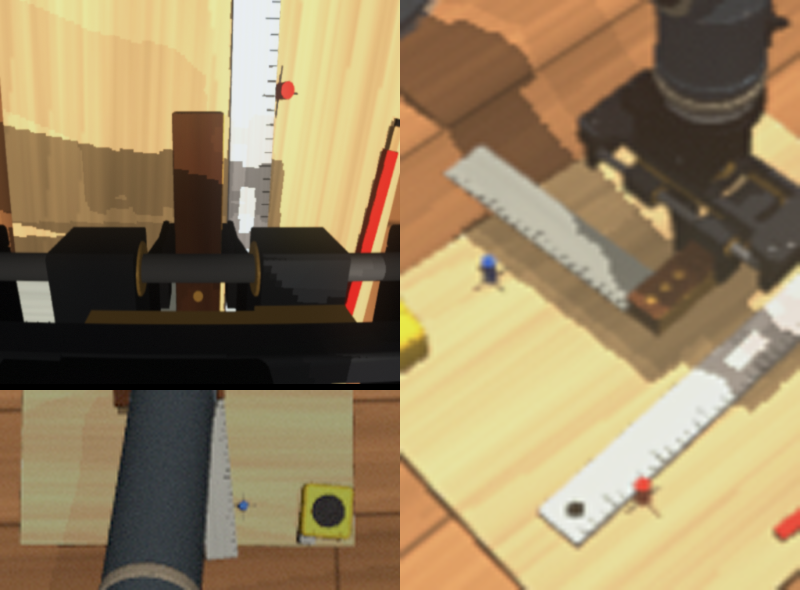

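Stock and blade are level in the scene view. The blade's outer edge is left of the blue pin (at (488,265) in the scene crop), and the stock is clear of the bar. I'll lower it.

{"api": "jog_arm", "payload": {
  "series": [
    [200, 0, 0, 0.6, 0, 0, 0],
    [200, 0, 0, 1.2, 0, 0, 0],
    [200, 0, 0, 1.7, 0, 0, 0],
    [200, 0, 0, 1.95, 0, 0, 0],
    [200, 0, 0, 2.05, 0, 0, 0],
    [200, 0, 0, 2.05, 0, 0, 0],
    [200, 0, 0, 2.05, 0, 0, 0]
  ]
}}

```text
time_s: 12.93
eef_pos: [0.5516, -0.0316, 0.034]
ee_rot: [2.159, 2.281, 0.001]
contact_force: [0.6, -0.0, -3.1]
gripper_width: 0.0314
grip_force: 60.0
```

{"api": "jog_arm", "payload": {
  "series": [
    [200, 0, 0, 0.03, 0, 0, 0],
    [200, 0, 0, 0.06, 0, 0, 0],
    [200, 0, 0, 0.06, 0, 0, 0],
    [200, 0, 0, 0.06, 0, 0, 0]
  ]
}}

```text
time_s: 13.27
eef_pos: [0.5512, -0.0318, 0.0321]
ee_rot: [2.16, 2.281, 0.001]
contact_force: [0.4, -0.2, -3.0]
gripper_width: 0.0311
grip_force: 60.0
```

Run:
```python
from workcell import r,imaging;from h import *
move(r);print(r.sense()["moment"])
```

```text
t 13.27 at [ 0.5512 -0.0318  0.0321] yaw 3.11 tilt [ 0.001  0.    -1.   ] F [ 0.4 -0.2 -3. ] w 0.0311 g 60.0
[ 0.0229692  -0.18983463  0.00120956]
```

{"api": "jog_arm", "payload": {
  "series": [
    [200, 0, 0, 0.02, 0, 0, 0],
    [200, 0, 0, 0.04, 0, 0, 0],
    [200, 0, 0, 0.05, 0, 0, 0],
    [200, 0, 0, 0.05, 0, 0, 0]
  ]
}}

```text
time_s: 13.6
eef_pos: [0.5512, -0.0318, 0.0306]
ee_rot: [-2.16, -2.281, -0.001]
contact_force: [-0.9, 0.7, 1.1]
gripper_width: 0.0314
grip_force: 60.0
```

{"api": "jog_arm", "payload": {
  "series": [
    [200, 0, 0, 0.02, 0, 0, 0],
    [200, 0, 0, 0.02, 0, 0, 0]
  ]
}}

```text
time_s: 13.77
eef_pos: [0.5512, -0.0318, 0.0305]
ee_rot: [-2.16, -2.281, -0.001]
contact_force: [-2.7, 0.5, 6.8]
gripper_width: 0.0312
grip_force: 60.0
```

{"api": "jog_arm", "payload": {
  "series": [
    [200, 0, 0, -0.02, 0, 0, 0],
    [200, 0, 0.1, -0.02, 0, 0, 0],
    [200, 0, 0.2, -0.02, 0, 0, 0],
    [200, 0, 0.3, -0.02, 0, 0, 0],
    [200, 0, 0.3, -0.02, 0, 0, 0]
  ],
  "newtons": 12
}}

```text
time_s: 14.18
eef_pos: [0.5591, -0.0317, 0.0305]
ee_rot: [-2.16, -2.279, 0.002]
contact_force: [-2.8, 0.8, 4.9]
gripper_width: 0.0318
grip_force: 12.0
```

{"api": "jog_arm", "payload": {
  "series": [
    [200, 0, 0.05, 0, 0, 0, 0],
    [200, 0, 0.1, 0, 0, 0, 0],
    [200, 0, 0.1, 0, 0, 0, 0]
  ]
}}

```text
time_s: 14.43
eef_pos: [0.5614, -0.0316, 0.0305]
ee_rot: [-2.159, -2.278, 0.004]
contact_force: [-4.2, -0.5, 6.8]
gripper_width: 0.0318
grip_force: 12.0
```

{"api": "jog_arm", "payload": {
  "series": [
    [200, 0, 0.04, 0, 0, 0, 0],
    [200, 0, 0.07, 0, 0, 0, 0],
    [200, 0, 0.07, 0, 0, 0, 0]
  ]
}}

```text
time_s: 14.68
eef_pos: [0.5634, -0.0315, 0.0305]
ee_rot: [-2.159, -2.278, 0.004]
contact_force: [-4.2, -0.3, 6.4]
gripper_width: 0.0322
grip_force: 12.0
```

{"api": "jog_arm", "payload": {
  "series": [
    [200, 0, 0.04, -0.03, 0, 0, 0],
    [200, 0, 0.07, -0.03, 0, 0, 0],
    [200, 0, 0.07, -0.03, 0, 0, 0]
  ]
}}

```text
time_s: 14.93
eef_pos: [0.5646, -0.0314, 0.0305]
ee_rot: [-2.157, -2.279, 0.007]
contact_force: [-7.4, -1.7, 4.4]
gripper_width: 0.0316
grip_force: 12.0
```

{"api": "jog_arm", "payload": {
  "series": [
    [200, 0, 0.04, 0, 0, 0, 0],
    [200, 0, 0.07, 0, 0, 0, 0],
    [200, 0, 0.07, 0, 0, 0, 0]
  ]
}}

```text
time_s: 15.18
eef_pos: [0.5646, -0.0314, 0.0304]
ee_rot: [-2.155, -2.275, 0.011]
contact_force: [-10.9, -1.1, 8.4]
gripper_width: 0.0321
grip_force: 12.0
```

{"api": "jog_arm", "payload": {
  "series": [
    [200, 0, 0.04, 0, 0, 0, 0],
    [200, 0, 0.07, 0, 0, 0, 0],
    [200, 0, 0.07, 0, 0, 0, 0]
  ]
}}

```text
time_s: 15.43
eef_pos: [0.5646, -0.0315, 0.0303]
ee_rot: [-2.153, -2.272, 0.015]
contact_force: [-14.9, -1.9, 12.4]
gripper_width: 0.032
grip_force: 12.0
```

{"api": "jog_arm", "payload": {
  "series": [
    [200, 0, -0.1, -0.02, 0, 0, 0],
    [200, -0.06, -0.1, -0.02, 0, 0, 0],
    [200, -0.12, -0.1, -0.02, 0, 0, 0],
    [200, -0.18, -0.1, -0.02, 0, 0, 0],
    [200, -0.24, -0.1, -0.02, 0, 0, 0],
    [200, -0.24, -0.1, -0.02, 0, 0, 0]
  ]
}}

```text
time_s: 15.93
eef_pos: [0.5648, -0.0347, 0.0304]
ee_rot: [-2.152, -2.276, 0.005]
contact_force: [-6.7, 5.6, 2.9]
gripper_width: 0.0317
grip_force: 12.0
```

{"api": "jog_arm", "payload": {
  "series": [
    [200, -0.04, 0, 0, 0, 0, 0],
    [200, -0.04, 0, 0, 0, 0, 0],
    [200, -0.04, 0, 0, 0, 0, 0]
  ]
}}

```text
time_s: 16.18
eef_pos: [0.5649, -0.0357, 0.0304]
ee_rot: [-2.151, -2.276, 0.005]
contact_force: [-8.1, 6.2, 2.0]
gripper_width: 0.032
grip_force: 12.0
```

Run:
```python
from workcell import r,imaging;from h import *
import pickle
move(r);print(r.sense()["moment"])
d={n:imaging.read_camera(n) for n in("top","wrist","scene")};pickle.dump(d,open("d6.pkl","wb"))
o=np.zeros((590,800,3),np.uint8)
o[:,400:]=cv2.resize(d["scene"]["img"][170:268,185:251],(400,590),interpolation=cv2.INTER_CUBIC)
o[:384,:400]=cv2.resize(d["wrist"]["img"],(400,384))
o[390:590,:400]=cv2.resize(d["top"]["img"][200:260,235:355],(400,200),interpolation=cv2.INTER_CUBIC)
cv2.imwrite("pics/s6.png",o[:,:,::-1])
```

```text
t 16.18 at [ 0.5649 -0.0357  0.0304] yaw 3.22 tilt [-0.009  0.005 -1.   ] F [-8.1  6.2  2. ] w 0.032 g 12.0
[ 1.17574204  1.86673346 -0.10102165]
```

View pics/s6.png

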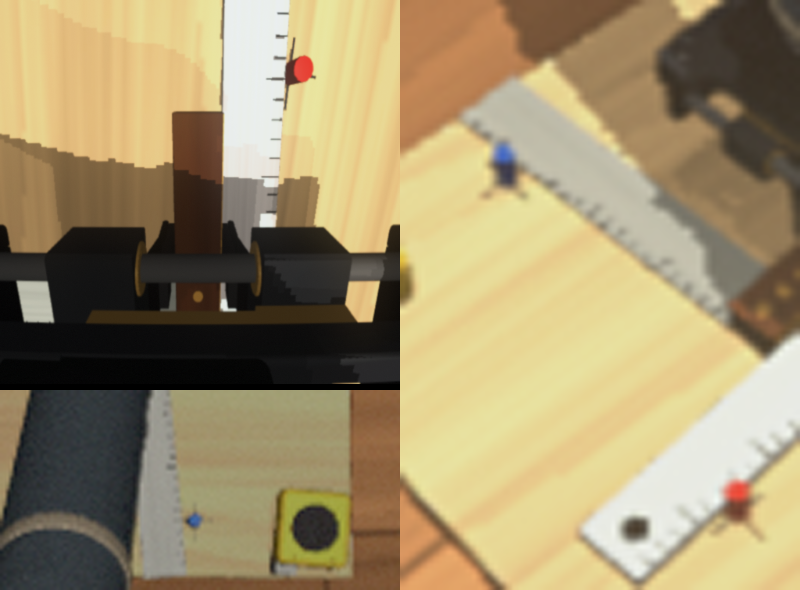

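The stock is flush against the bar, with no gap at col 223 in the wrist view. The blade edge is still about 4–5 mm short of the blue pin, which is at (195,520) in the top crop. I'll ease the forward push and go on sliding in small steps.

{"api": "jog_arm", "payload": {
  "series": [
    [200, 0, -0.08, -0.02, 0, 0, 0],
    [200, -0.03, -0.08, -0.02, 0, 0, 0],
    [200, -0.06, -0.08, -0.02, 0, 0, 0],
    [200, -0.06, -0.08, -0.02, 0, 0, 0]
  ]
}}

```text
time_s: 16.67
eef_pos: [0.5651, -0.0406, 0.0316]
ee_rot: [-2.158, -2.279, 0.002]
contact_force: [-4.5, 3.5, -2.3]
gripper_width: 0.0317
grip_force: 12.0
```

{"api": "jog_arm", "payload": {
  "series": [
    [200, -0.03, 0, 0, 0, 0, 0],
    [200, -0.05, 0, 0, 0, 0, 0],
    [200, -0.05, 0, 0, 0, 0, 0]
  ]
}}

```text
time_s: 16.92
eef_pos: [0.5651, -0.0408, 0.0315]
ee_rot: [-2.156, -2.278, 0.001]
contact_force: [-4.6, 5.5, -2.1]
gripper_width: 0.0322
grip_force: 12.0
```

Run:
```python
from workcell import r,imaging;from h import *
move(r);print(r.sense()["moment"])
```

```text
t 16.92 at [ 0.5651 -0.0408  0.0315] yaw 3.15 tilt [-0.004  0.003 -1.   ] F [-4.6  5.5 -2.1] w 0.0322 g 12.0
[ 1.12452582  1.29832667 -0.07225248]
```

{"api": "jog_arm", "payload": {
  "series": [
    [200, 0, 0, 0.02, 0, 0, 0],
    [200, 0, 0, 0.03, 0, 0, 0],
    [200, 0, 0, 0.03, 0, 0, 0]
  ]
}}

```text
time_s: 17.17
eef_pos: [0.5651, -0.0409, 0.0312]
ee_rot: [-2.156, -2.278, 0.001]
contact_force: [-6.0, 5.4, 2.1]
gripper_width: 0.0315
grip_force: 12.0
```

{"api": "jog_arm", "payload": {
  "series": [
    [200, -0.02, 0, 0, 0, 0, 0],
    [200, -0.05, 0, 0, 0, 0, 0],
    [200, -0.05, 0, 0, 0, 0, 0]
  ]
}}

```text
time_s: 17.42
eef_pos: [0.5651, -0.041, 0.0311]
ee_rot: [-2.155, -2.278, -0.0]
contact_force: [-6.3, 7.1, 2.5]
gripper_width: 0.0323
grip_force: 12.0
```

Run:
```python
from workcell import r,imaging;from h import *
import pickle
move(r);print(r.sense()["moment"])
d={n:imaging.read_camera(n) for n in("top","wrist","scene")};pickle.dump(d,open("d7.pkl","wb"))
c=d["top"]; im=c["img"]; hsv=cv2.cvtColor(im,cv2.COLOR_RGB2HSV); H,S,V=[hsv[...,i].astype(int) for i in range(3)]
a=np.radians(3.15);u=np.array([np.cos(a),np.sin(a)]);v=np.array([-u[1],u[0]])
for ro in range(215,256,4):
    # right blade edge: strongest saturation rise left of panel
    s=S[ro,270:305];k=np.argmax(np.diff(s.astype(float)));p=ray(c,[270+k+.5,ro],.021)[0];print(ro,270+k,s[max(0,k-3):k+5],(p[:2]@u).round(4),(p[:2]@v).round(4))
p=ray(c,[292.7,238.7],.036)[0][:2];print("pin u,v",p@u,p@v)
```

```text
t 17.42 at [ 0.5651 -0.041   0.0311] yaw 3.18 tilt [-0.004  0.004 -1.   ] F [-6.3  7.1  2.5] w 0.0323 g 12.0
[ 1.68376356  1.60119067 -0.11094175]
215 288 [18 18 15 23 70 82 84 80] 0.4698 -0.1433
219 288 [16 18 17 29 67 89 90 92] 0.4574 -0.1422
223 289 [18 21 19 38 83 82 79 83] 0.4448 -0.1442
227 289 [17 16 17 23 63 80 81 81] 0.4324 -0.143
231 289 [18 15 18 25 48 70 70 71] 0.4201 -0.1419
235 290 [15 17 18 30 80 71 75 72] 0.4075 -0.1439
239 290 [ 18  20  17  18 149 145 147 123] 0.3952 -0.1428
243 291 [15 15 18 42 81 76 80 78] 0.3826 -0.1448
247 275 [59 53 10 24 78 83 72 14] 0.3745 -0.0943
251 291 [17 17 18 26 58 89 88 89] 0.3581 -0.1426
255 273 [42 48 46  0 42 71 86 89] 0.3506 -0.086
pin u,v 0.3954751299595466 -0.14829035270881769
```

{"api": "jog_arm", "payload": {
  "series": [
    [200, -0.03, 0, 0, 0, 0, 0],
    [200, -0.06, 0, 0, 0, 0, 0],
    [200, -0.08, 0, 0, 0, 0, 0],
    [200, -0.08, 0, 0, 0, 0, 0]
  ]
}}

```text
time_s: 17.9
eef_pos: [0.5651, -0.0413, 0.0311]
ee_rot: [-2.152, -2.277, -0.002]
contact_force: [-7.8, 12.1, 3.7]
gripper_width: 0.0316
grip_force: 12.0
```

Run:
```python
from workcell import r,imaging;from h import *
move(r);print(r.sense()["moment"])
```

```text
t 17.9 at [ 0.5651 -0.0413  0.0311] yaw 3.24 tilt [-0.005  0.007 -1.   ] F [-7.8 12.1  3.7] w 0.0316 g 12.0
[ 2.49114769  1.62059349 -0.11805453]
```

{"api": "jog_arm", "payload": {
  "series": [
    [200, 0.05, 0, 0, 0, 0, 0],
    [200, 0.1, 0, 0, 0, 0, 0],
    [200, 0.14, 0, 0, 0, 0, 0],
    [200, 0.14, 0, 0, 0, 0, 0]
  ]
}}

```text
time_s: 18.23
eef_pos: [0.5651, -0.0412, 0.0311]
ee_rot: [-2.157, -2.279, 0.002]
contact_force: [-5.2, 4.1, 1.2]
gripper_width: 0.0319
grip_force: 12.0
```

{"api": "jog_arm", "payload": {
  "series": [
    [140, 0, 0, 0, 0, 0, 0],
    [140, 0, 0, 0, 0, 0, 0],
    [140, 0, 0, 0, 0, 0, 0],
    [140, 0, 0, 0, 0, 0, 0],
    [140, 0, 0.05, 0, 0, 0, 0],
    [140, 0, 0.1, 0, 0, 0, 0],
    [140, 0, 0.15, 0, 0, 0, 0],
    [140, 0, 0.15, 0, 0, 0, 0]
  ]
}}

```text
time_s: 18.9
eef_pos: [0.5688, -0.0431, 0.0311]
ee_rot: [-2.158, -2.278, 0.006]
contact_force: [-6.4, -0.6, 4.4]
gripper_width: 0.039
grip_force: 3.1
```

Run:
```python
from workcell import r,imaging;from h import *
move(r);print(r.sense()["moment"])
```

```text
t 18.9 at [ 0.5688 -0.0431  0.0311] yaw 3.08 tilt [-0.005 -0.    -1.   ] F [-6.4 -0.6  4.4] w 0.039 g 3.1
[-0.40713061  1.53091419  0.0617631 ]
```

Pushing flush at 6 N. Now I'll back off, rise, and move the arm clear towards the left to inspect.

{"api": "jog_arm", "payload": {
  "series": [
    [140, 0, -0.1, 0, 0, 0, 0],
    [140, 0, -0.17, 0, 0, 0, 0],
    [130, 0, -0.17, 0, 0, 0, 0],
    [130, 0, -0.17, -0.4, 0, 0, 0],
    [130, 0, -0.17, -1.2, 0, 0, 0],
    [130, 0, -0.17, -2.2, 0, 0, 0],
    [0, 0, -0.17, -3.4, 0, 0, 0],
    [0, 0, -0.17, -4.5, 0, 0, 0],
    [0, 1.5, -0.17, -4.5, 0, 0, 0],
    [0, 3, -0.17, -4.5, 0, 0, 0],
    [0, 4.5, -0.17, -4.5, 0, 0, 0],
    [0, 6, -0.17, -4.5, 0, 0, 0],
    [0, 7.5, -0.17, -4.5, 0, 0, 0],
    [0, 9, -0.17, -4.5, 0, 0, 0],
    [0, 10, -0.17, -4.5, 0, 0, 0],
    [0, 10, -0.17, -4.5, 0, 0, 0]
  ]
}}

```text
time_s: 20.23
eef_pos: [0.548, 0.2674, 0.1675]
ee_rot: [-2.145, -2.291, -0.008]
contact_force: [-0.6, 1.0, 1.0]
gripper_width: 0.0868
grip_force: 0.0
```

```bash
cat > chk.py <<'E'
from workcell import r,imaging;from h import *
import sys
c=imaging.read_camera("top"); im=c["img"]
hsv=cv2.cvtColor(im,cv2.COLOR_RGB2HSV); H,S,V=[hsv[...,i].astype(int) for i in range(3)]
def reg(m,x0,x1,y0,y1): o=np.zeros_like(m);o[y0:y1,x0:x1]=m[y0:y1,x0:x1];return o
def edge(rows,cols,z,axis):
    # subpixel crossing of S through the mid level between metal(20) and ply(75), scanning along axis
    P=[]
    for a in rows:
        l=(S[a,cols] if axis else S[cols,a]).astype(float);i=np.where((l[:-1]<48)!=(l[1:]<48))[0]
        for k in i[:1]:
            f=cols[k]+(48-l[k])/(l[k+1]-l[k]);P.append((f,a) if axis else (a,f))
    w=ray(c,P,z)[:,:2];return w
def fit(w):
    for _ in range(3):
        vx,vy,x,y=cv2.fitLine(w.astype(np.float32),cv2.DIST_HUBER,0,1e-4,1e-4).ravel();n=np.array([-vy,vx]);d=(w-[x,y])@n;w=w[abs(d)<.003]
    return np.array([x,y]),np.array([vx,vy]),len(w)
q,e,n=fit(edge([k for k in range(212,325) if abs(k-232)>5 and abs(k-306)>5],np.arange(160,182),.028,0));e=e*np.sign(e[1]);u=np.array([e[1],-e[0]])
print("bar far edge yaw",np.degrees(np.arctan2(u[1],u[0])).round(2),n)
red=[ray(c,ce,.036)[0][:2] for ce,a,_ in blobs(reg(((H<6)|(H>174))&(S>150),205,335,145,185))]
for p in red: print("red",p.round(4),"dist",((p-q)@u).round(4))
b,f,n=fit(edge([k for k in range(216,254) if abs(k-239)>4],np.arange(282,300),.021,1));f=f*np.sign(f[0])
print("blade edge yaw",np.degrees(np.arctan2(f[1],f[0])).round(2),n)
p=[ray(c,ce,.036)[0][:2] for ce,a,_ in blobs(reg((H>95)&(H<130)&(S>80),275,315,225,250))][0]
print("blue",p.round(4),"dist",((p-b)@[f[1],-f[0]]).round(4))
o=cv2.resize(im[150:262,210:340],None,fx=6,fy=5.3,interpolation=cv2.INTER_CUBIC)[:598,:800];cv2.imwrite("pics/%s.png"%sys.argv[1],o[:,:,::-1])
move(r)
E
python3 chk.py f1
```

```text
bar far edge yaw 3.25 91
red [ 0.6344 -0.1762] dist 0.0044
red [0.6219 0.0559] dist 0.0051
blade edge yaw 3.18 29
blue [ 0.403  -0.1263] dist 0.0052
t 20.28 at [0.5483 0.2657 0.1672] yaw 3.72 tilt [ 0.001  0.005 -1.   ] F [0.5 1.1 0.5] w 0.0865 g 0.0
```

View pics/f1.png

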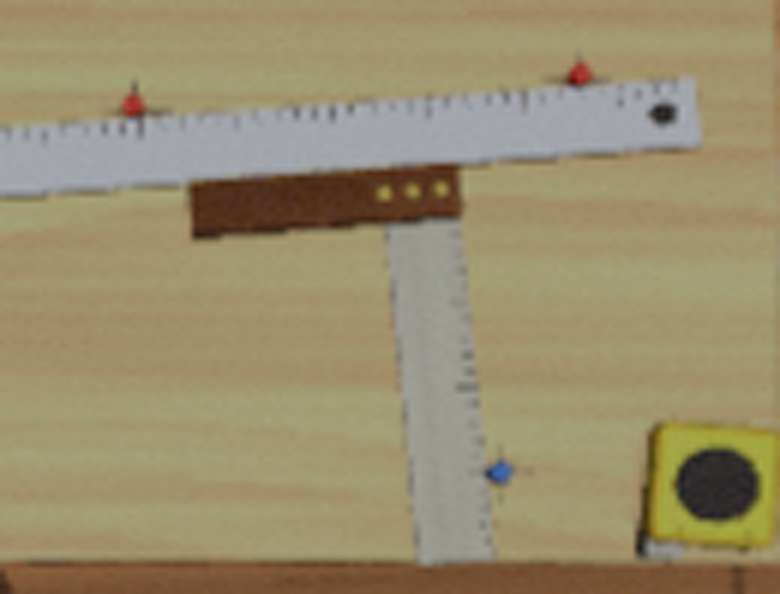

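Both tools lie as planned. The blade edge (485,470) meets the blue pin, the bar meets both red pins at (133,108) and (580,78), and the square's yaw agrees with the bar's to 0.07°. I've used all my picture views, so I'll check each contact numerically with the wrist camera up close.

Run:
```python
from workcell import r;from h import *
move(r,(.6,0,.167,3.2),(.6,-.24,.167,3.2),(.42,-.2,.167,3.2))
```

```text
t 20.28 at [0.5483 0.2657 0.1672] yaw 3.72 tilt [ 0.001  0.005 -1.   ] F [0.5 1.1 0.5] w 0.0865 g 0.0
[-8.95  1.14 -0.03] [ 0.01 -0.04  0.09]
[-16.93   0.62  -0.07] [ 0.01 -0.04  0.09]
[-15.21  -5.28  -0.07] [ 0.01 -0.04  0.09]
```

{"api": "jog_arm", "payload": {
  "series": [
    [0, -9, 1, 0, 0, 0, 0],
    [0, -9, 1, 0, 0, 0, 0],
    [0, -9, 1, 0, 0, 0, 0],
    [0, -9, 1, 0, 0, 0, 0],
    [0, -9, 1, 0, 0, 0, 0],
    [0, -9, 1, 0, 0, 0, 0],
    [0, -9, 1, 0, 0, 0, 0],
    [0, -9, 1, 0, 0, 0, 0],
    [0, -9, 1, 0, 0, 0, 0],
    [0, -9, 1, 0, 0, 0, 0],
    [0, -9, 1, 0, 0, 0, 0]
  ]
}}

```text
time_s: 21.2
eef_pos: [0.5943, -0.009, 0.1666]
ee_rot: [-2.157, -2.283, -0.001]
contact_force: [0.5, 0.4, 0.4]
gripper_width: 0.0872
grip_force: 0.0
```

```bash
cat > wchk.py <<'E'
from workcell import r,imaging;from h import *
import sys,pickle
c=imaging.read_camera("wrist");im=c["img"];pickle.dump(c,open(sys.argv[1]+".pkl","wb"))
hsv=cv2.cvtColor(im,cv2.COLOR_RGB2HSV); H,S,V=[hsv[...,i].astype(int) for i in range(3)]
blue=sys.argv[1]=="blue"
m=((H>95)&(H<130)&(S>120)) if blue else (((H<6)|(H>174))&(S>150))
m[220:]=0
for ce,a,mm in blobs(m,40):
    x,y,w,h=cv2.boundingRect(mm.astype(np.uint8));print("blob",ce.round(1),a,(x,y,w,h),np.percentile(V[mm],[5,50,95]))
    if a>600: continue
    top=mm&(V>.85*np.percentile(V[mm],90))
    (cx,cy),rad=cv2.minEnclosingCircle(np.argwhere(top)[:,::-1].astype(np.float32));P=ray(c,[(cx,cy),(cx+rad,cy)],.042);print("top centre",P[0].round(4),"r",np.linalg.norm(P[0]-P[1]).round(4),c["fx"])
    print("S rows around, step 6")
    for yy in range(int(y)-18,int(y+h)+20,6):
        if 0<=yy<384: print(yy,S[yy,max(0,x-22):x+w+6].tolist())
move(r)
E
python3 wchk.py left
```

```text
blob [287.3 114.3] 126 (282, 108, 13, 13) [133. 180. 181.]
top centre [0.6203 0.0577 0.042 ] r 0.0054 313.10054090151823
S rows around, step 6
90 [18, 17, 18, 18, 17, 18, 17, 17, 18, 17, 17, 18, 17, 18, 17, 18, 17, 15, 16, 14, 10, 67, 96, 98, 101, 101, 104, 104, 103, 101, 101, 99, 101, 103, 105, 108, 109, 111, 109, 108, 103]
96 [18, 17, 18, 17, 18, 18, 18, 17, 17, 18, 18, 17, 14, 6, 2, 2, 7, 12, 12, 3, 37, 82, 97, 100, 101, 102, 99, 89, 93, 99, 100, 101, 103, 105, 105, 108, 109, 109, 108, 104, 98]
102 [18, 18, 17, 17, 17, 17, 17, 17, 18, 18, 18, 17, 17, 17, 17, 17, 17, 15, 12, 4, 29, 86, 108, 112, 112, 106, 88, 94, 104, 106, 105, 109, 110, 111, 116, 117, 118, 117, 116, 112, 107]
108 [17, 17, 13, 11, 9, 9, 12, 13, 14, 14, 13, 13, 13, 12, 11, 11, 9, 6, 14, 35, 68, 101, 116, 120, 126, 144, 156, 158, 158, 152, 142, 130, 122, 118, 116, 117, 117, 116, 113, 108, 105]
114 [8, 9, 8, 8, 9, 8, 8, 9, 9, 8, 8, 8, 8, 8, 8, 9, 7, 11, 14, 16, 47, 138, 171, 177, 178, 178, 179, 180, 180, 181, 182, 184, 185, 183, 160, 120, 103, 105, 104, 104, 104]
120 [8, 8, 8, 8, 9, 8, 8, 8, 8, 9, 8, 8, 8, 7, 8, 7, 8, 12, 15, 27, 75, 108, 113, 117, 144, 165, 172, 174, 174, 172, 164, 149, 131, 122, 119, 118, 115, 111, 107, 105, 107]
126 [18, 18, 18, 18, 18, 18, 18, 18, 17, 18, 17, 18, 17, 17, 18, 16, 9, 8, 11, 21, 78, 111, 113, 102, 94, 106, 110, 111, 111, 114, 116, 117, 117, 118, 119, 116, 113, 109, 106, 107, 107]
132 [18, 18, 18, 17, 18, 17, 17, 17, 17, 17, 17, 18, 18, 17, 17, 16, 9, 9, 14, 28, 83, 111, 112, 98, 105, 110, 110, 111, 113, 115, 116, 118, 117, 118, 118, 115, 109, 106, 106, 107, 107]
138 [18, 18, 18, 18, 18, 18, 17, 17, 16, 17, 17, 17, 18, 17, 17, 10, 7, 13, 21, 51, 101, 114, 116, 113, 113, 111, 111, 113, 114, 118, 118, 119, 119, 117, 116, 110, 107, 107, 107, 107, 109]
blob [390.6 189. ] 688 (377, 158, 27, 62) [116. 179. 180.]
t 21.25 at [ 0.5943 -0.0089  0.1666] yaw 3.29 tilt [ 0.     0.001 -1.   ] F [-0.1 -0.4  0.1] w 0.0869 g 0.0
```

{"api": "jog_arm", "payload": {
  "series": [
    [0, -8, 0, 0, 0, 0, 0],
    [0, -8, 0, 0, 0, 0, 0],
    [0, -8, 0, 0, 0, 0, 0],
    [0, -8, 0, 0, 0, 0, 0],
    [0, -8, 0, 0, 0, 0, 0],
    [0, -8, 0, 0, 0, 0, 0],
    [0, -8, 0, 0, 0, 0, 0],
    [0, -8, 0, 0, 0, 0, 0],
    [0, -8, 0, 0, 0, 0, 0]
  ]
}}

```text
time_s: 22.0
eef_pos: [0.6078, -0.2484, 0.166]
ee_rot: [-2.157, -2.282, -0.001]
contact_force: [0.7, 0.1, 0.3]
gripper_width: 0.0868
grip_force: 0.0
```

```bash
python3 wchk.py right | grep -E "blob|centre|^t"
```

```text
blob [394.2  28.7] 815 (382, 0, 26, 60) [ 83.7 190.  191. ]
blob [287.8 106.5] 126 (282, 101, 13, 12) [142. 191. 192.]
top centre [ 0.6334 -0.1748  0.042 ] r 0.0053 313.10054090151823
t 22.05 at [ 0.6081 -0.2476  0.1661] yaw 3.32 tilt [-0.     0.002 -1.   ] F [-0.2  0.9 -0.5] w 0.0868 g 0.0
```

{"api": "jog_arm", "payload": {
  "series": [
    [0, 1.7, -6, 0, 0, 0, 0],
    [0, 1.7, -6, 0, 0, 0, 0],
    [0, 1.7, -6, 0, 0, 0, 0],
    [0, 1.7, -6, 0, 0, 0, 0],
    [0, 1.7, -6, 0, 0, 0, 0],
    [0, 1.7, -6, 0, 0, 0, 0],
    [0, 1.7, -6, 0, 0, 0, 0],
    [0, 1.7, -6, 0, 0, 0, 0]
  ]
}}

```text
time_s: 22.72
eef_pos: [0.4266, -0.2082, 0.167]
ee_rot: [2.155, 2.283, 0.002]
contact_force: [0.8, -0.2, -0.6]
gripper_width: 0.0868
grip_force: 0.0
```

```bash
python3 wchk.py blue | grep -E "blob|centre|^t"
cat > gap.py <<'E'
import pickle;from h import *
def scan(S,a,lo,hi,row):
    l=(S[a,lo:hi] if row else S[lo:hi,a]).astype(float);k=np.where((l[:-1]<50)&(l[1:]>=50))[0]
    return None if len(k)==0 else lo+k[-1]+(50-l[k[-1]])/(l[k[-1]+1]-l[k[-1]])
def flip(S,a,lo,hi):
    l=S[lo:hi,a].astype(float);k=np.where((l[:-1]<50)&(l[1:]>=50))[0]
    return None if len(k)==0 else lo+k[0]+(50-l[k[0]])/(l[k[0]+1]-l[k[0]])
for n in("left","right","blue"):
    c=pickle.load(open(n+".pkl","rb"));hsv=cv2.cvtColor(c["img"],cv2.COLOR_RGB2HSV).astype(int);H,S,V=hsv[...,0],hsv[...,1],hsv[...,2]
    m=((H>95)&(H<130)&(S>120)) if n=="blue" else (((H<6)|(H>174))&(S>150));m[220:]=0
    ce,a,mm=[b for b in blobs(m,40) if b[1]<400][0]
    top=mm&(V>.85*np.percentile(V[mm],90));k=np.argwhere(top)[:,::-1];C=ray(c,(k.min(0)+k.max(0))/2.,.042)[0][:2]
    x,y=ce.astype(int)
    if n!="blue": P=[(scan(S,yy,x-22,x+12,1),yy) for yy in range(max(0,y-50),min(215,y+60)) if abs(yy-y)>10]
    else: P=[(xx,flip(S,xx,max(0,y-30),y+25)) for xx in range(x-60,x+60) if abs(xx-x)>10]
    if n=="blue": print(S[max(0,y-30):y+15,x-20].tolist(),S[max(0,y-30):y+15,x].tolist())
    P=[p for p in P if None not in p];w=ray(c,P,.021 if n=="blue" else .028)[:,:2]
    for _ in range(4):
        vx,vy,qx,qy=cv2.fitLine(w.astype(np.float32),cv2.DIST_HUBER,0,1e-5,1e-5).ravel();d=(w-[qx,qy])@[-vy,vx];w=w[abs(d)<.0015]
    print(n,"centre",C.round(4),"px",ce.round(1),"ext",k.max(0)-k.min(0)+1,"edge dir",np.degrees(np.arctan2(vy,vx)).round(2),len(w),"dist mm",(abs((C-[qx,qy])@[-vy,vx])*1e3).round(2))
E
python3 gap.py
```

```text
blob [231.7  91.7] 108 (226, 86, 12, 12) [165. 181. 185.]
top centre [ 0.4018 -0.1251  0.042 ] r 0.0051 313.10054090151823
t 22.77 at [ 0.4268 -0.2086  0.1669] yaw 3.28 tilt [ 0.002 -0.    -1.   ] F [ 0.1 -0.2  0. ] w 0.087 g 0.0
left centre [0.6208 0.0576] px [287.3 114.3] ext [12 12] edge dir -87.18 89 dist mm 6.56
right centre [ 0.6337 -0.1748] px [287.8 106.5] ext [12 12] edge dir -87.27 89 dist mm 6.24
[22, 23, 23, 23, 25, 22, 22, 24, 23, 23, 23, 23, 24, 23, 23, 23, 24, 23, 26, 28, 27, 28, 28, 28, 37, 68, 97, 104, 104, 104, 103, 105, 105, 105, 104, 104, 104, 106, 105, 105, 106, 105, 106, 107, 106] [24, 24, 22, 23, 24, 23, 21, 23, 24, 25, 24, 22, 23, 23, 22, 22, 24, 24, 24, 24, 23, 22, 22, 12, 57, 125, 144, 143, 144, 144, 143, 144, 144, 144, 144, 144, 140, 90, 53, 107, 111, 111, 111, 109, 110]
blue centre [ 0.4018 -0.125 ] px [231.7  91.7] ext [12 12] edge dir 2.83 89 dist mm 6.03
```

The measured pin distances are 6.56, 6.24 and 6.03 mm, against the nominal 6. The left one is slightly high, so I'll compare it with the earlier picture taken while the bar was pressed on the pins.

```bash
python3 - <<'E'
import pickle
d=pickle.load(open("d2.pkl","rb"));pickle.dump(d["wrist"],open("left2.pkl","wb"))
E
sed -e 's/("left","right","blue")/("left","left2")/' gap.py > g2.py; python3 g2.py
for f in d3; do sed -e "s/c=imaging.read_camera(\"top\")/import pickle;c=pickle.load(open('$f.pkl','rb'))['top']/" chk.py > c3.py; python3 c3.py tmp 2>&1| head -4; done; python3 chk.py tmp2 | head -3
```

```text
left centre [0.6208 0.0576] px [287.3 114.3] ext [12 12] edge dir -87.18 89 dist mm 6.56
bar far edge yaw 3.25 91
red [ 0.6344 -0.1762] dist 0.0044
red [0.6219 0.0559] dist 0.0051
Traceback (most recent call last):
bar far edge yaw 3.27 91
red [ 0.6344 -0.1762] dist 0.0044
red [0.6219 0.0559] dist 0.0052Traceback (most recent call last):
  File "g2.py", line 11, in <module>
    ce,a,mm=[b for b in blobs(m,40) if b[1]<400][0]
            ~~~~~~~~~~~~~~~~~~~~~~~~~~~~~~~~~~~~^^^
IndexError: list index out of range
```

```bash
sed -i -e 's/\[b for b in blobs(m,40) if b\[1\]<400\]\[0\]/min(blobs(m,40),key=lambda b:b[0][0])/' -e 's/x-22,x+12/x-45,x+5/' -e 's/abs(yy-y)>10/abs(yy-y)>32/' -e 's/y-50/y-70/;s/y+60/y+110/' g2.py; python3 g2.py
```

```text
left centre [0.6208 0.0576] px [287.3 114.3] ext [12 12] edge dir -87.04 106 dist mm 6.49
left2 centre [0.6203 0.0575] px [302.7  29.5] ext [26 29] edge dir -86.92 77 dist mm 6.09
```

Run:
```python
from workcell import r;from h import *
move(r,(.61,-.26,.12,3.2),(.61,-.26,.06,3.2))
```

```text
t 22.82 at [ 0.4266 -0.2089  0.1667] yaw 3.24 tilt [ 0.001 -0.001 -1.   ] F [ 0.1  0.2 -0.8] w 0.087 g 0.0
[-2.05  6.    1.56] [0.01 0.01 0.01]
[-2.04  6.    3.56] [0.01 0.01 0.01]
```

{"api": "jog_arm", "payload": {
  "series": [
    [0, -2, 6, 0.5, 0, 0, 0],
    [0, -2, 6, 0.5, 0, 0, 0],
    [0, -2, 6, 0.5, 0, 0, 0],
    [0, -2, 6, 0.5, 0, 0, 0],
    [0, -2, 6, 0.5, 0, 0, 0],
    [0, -2, 6, 0.5, 0, 0, 0],
    [0, -2, 6, 2, 0, 0, 0],
    [0, -2, 6, 3.5, 0, 0, 0],
    [0, -2, 6, 3.5, 0, 0, 0],
    [0, -2, 6, 3.5, 0, 0, 0],
    [0, -2, 6, 3.5, 0, 0, 0]
  ]
}}

```text
time_s: 23.73
eef_pos: [0.6084, -0.2598, 0.0622]
ee_rot: [2.16, 2.281, 0.0]
contact_force: [-0.2, -0.2, -0.0]
gripper_width: 0.0869
grip_force: 0.0
```

```bash
python3 - <<'E'
from workcell import r,imaging;from h import *;import pickle
move(r,(.61,-.26,.12,3.2),(.607,-.03,.12,3.2),(.607,-.03,.065,3.2))
pickle.dump(imaging.read_camera("wrist"),open("right2.pkl","wb"))
E
sed -i 's/("left","left2")/("left2","right2")/' g2.py; python3 g2.py
```

```text
t 23.73 at [ 0.6084 -0.2598  0.0622] yaw 3.12 tilt [ 0.001 -0.    -1.   ] F [-0.2 -0.2 -0. ] w 0.0869 g 0.0
[-0.01  0.05 -1.93] [ 0.01  0.   -0.01]
[ 7.65  0.37 -1.93] [ 0.01  0.   -0.01]
[ 7.65  0.37 -0.1 ] [ 0.01  0.   -0.01]
left2 centre [0.6203 0.0575] px [302.7  29.5] ext [26 29] edge dir -86.92 77 dist mm 6.09
right2 centre [ 0.6336 -0.1747] px [308.1  86.6] ext [19 20] edge dir -86.9 105 dist mm 6.12
```

Right is 6.12 mm, so it touches. Now the left one from the same height.

{"api": "jog_arm", "payload": {
  "series": [
    [0, 0, 0.2, -1.2, 0, 0, 0],
    [0, 0, 0.4, -2, 0, 0, 0],
    [0, 7.6, 0.4, -2, 0, 0, 0],
    [0, 7.6, 0.4, -2, 0, 0, 0],
    [0, 7.6, 0.4, -2, 0, 0, 0],
    [0, 7.6, 0.4, -2, 0, 0, 0],
    [0, 7.6, 0.4, -2, 0, 0, 0],
    [0, 7.6, 0.4, -2, 0, 0, 0],
    [0, 7.6, 0.4, -2, 0, 0, 0],
    [0, 7.6, 0.4, -1, 0, 0, 0],
    [0, 7.6, 0.4, -0.1, 0, 0, 0],
    [0, 7.6, 0.4, -0.1, 0, 0, 0],
    [0, 7.6, 0.4, -0.1, 0, 0, 0],
    [0, 7.6, 0.4, -0.1, 0, 0, 0]
  ]
}}

```text
time_s: 24.95
eef_pos: [0.6092, -0.0322, 0.0669]
ee_rot: [2.159, 2.278, 0.004]
contact_force: [0.8, 0.1, 0.6]
gripper_width: 0.087
grip_force: 0.0
```

```bash
python3 - <<'E'
from workcell import r,imaging;from h import *;import pickle
move(r)
pickle.dump(imaging.read_camera("wrist"),open("left3.pkl","wb"))
E
sed -i 's/("left2","right2")/("left3","right2")/' g2.py; python3 g2.py
```

```text
t 24.95 at [ 0.6092 -0.0322  0.0669] yaw 3.05 tilt [ 0.004 -0.    -1.   ] F [0.8 0.1 0.6] w 0.087 g 0.0
left3 centre [0.6201 0.0577] px [282.6  77. ] ext [19 20] edge dir -87.01 115 dist mm 5.91
right2 centre [ 0.6336 -0.1747] px [308.1  86.6] ext [19 20] edge dir -86.9 105 dist mm 6.12
```

All three contacts check out. I'll raise clear and hand in.

{"api": "jog_arm", "payload": {
  "series": [
    [0, 0, 0, -1, 0, 0, 0],
    [0, 0, 0, -2.2, 0, 0, 0],
    [0, 0, 0, -3.2, 0, 0, 0],
    [0, 0, 0, -3.2, 0, 0, 0],
    [0, 0, 0, -3.2, 0, 0, 0]
  ]
}}

```text
time_s: 25.42
eef_pos: [0.6096, -0.0318, 0.1645]
ee_rot: [2.157, 2.277, 0.009]
contact_force: [0.5, 0.2, -1.7]
gripper_width: 0.0865
grip_force: 0.0
```

```bash
python3 -c "
from workcell import r
print(r.job_done())"
```

```text
the job is handed in; nothing more can be done
None
```

I've handed the job in at 25 s: by camera measurement (good to a few tenths of a mm) the straightedge touches both red pins, and the square sits flush against it with its blade touching the blue pin; while sliding it those last few mm I briefly raised the grip about 1 mm, so the square may have lifted slightly before I set it back down.

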